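# Stand the tapered paste cup in its bench holder

### The job

Pick up the tall tapered paste cup and lower it upright, foot first, into the tapered wooden cup holder, holding on to it until its foot is well inside. Stop and let go as soon as it sits, without pressing it tight, so that it can be lifted out again. Leave the holder and the squat straight-sided cup standing where they are.

Things in the scene. Friction and masses are not known exactly. Their poses are not given: they have to be found in the camera images.
- paste_cup_center (a point): Centre, half-way up (47.5 mm above its foot), of the loose tapered paste cup: plain aluminium, open top, round, 95 mm tall, about 0.13 to 0.25 kg. Outside it is a cone from 34 mm diameter at the foot to 60 mm diameter at 55 mm height, then a straight band of 60 mm diameter from there up to the rim: grip it across that band. Walls 3 mm. It stands upright; z is up along its axis, and its yaw has no meaning.
- cup_holder: The loose but heavy (0.8 kg) turned dark-wood cup holder: a tapered sleeve 72 mm tall on a round foot 92 mm wide. Origin at the centre of its underside, z up. Its tapered bore is about 58 mm wide at the mouth, with the same taper as the cup, and 62 mm deep.
- holder_mouth (a point): Centre of the holder's open mouth, 72 mm above its underside, level with its rim. When the paste cup just sits by its own weight, its foot is about 48 mm below this point (its centre level with it) and 14 mm clear of the holder's floor, the cone touching the bore; the top 47 mm of the cup stand out above the rim. Both parts are stiff and their faces smooth, so the cone centres itself and stops within a millimetre once it touches; push with no more than a few newtons.
- squat_cup_center (a point): Centre, half-way up (37.5 mm above its foot), of the other loose aluminium cup: squat and straight-sided, 66 mm diameter, 75 mm tall, too wide for the holder. To be left alone.
Things that resemble listed ones, but are neither listed nor needed, are in the scene too. What is shaped like the part that bears paste_cup_center but green, purple or yellow is not meant.

How it is judged:
On the way:
1. the paste cup, held by the fingers and upright, has its foot at least 25 mm inside the holder's mouth (z of paste_cup_center in the frame of cup_holder below 0.0945 m and horizontal distance between paste_cup_center and holder_mouth below 0.015 m and angle between paste_cup_center's own z axis and vertical below 0.26 rad and contact force between the fingers and paste_cup above 0.5 N), for 0.05 s.
At the end, for the whole second after the job is handed in: The paste cup stands at rest in the holder: within 12 mm of its axis, within 10 degrees of upright, no more than 10 mm above and 8 mm below the height at which it just sits. The holder stands upright on the bench within 40 mm of where it was, and the squat cup within 30 mm of where it was (z of paste_cup_center in the frame of cup_holder between 0.0637 and 0.0817 m and horizontal distance between paste_cup_center and holder_mouth below 0.012 m and angle between paste_cup_center's own z axis and vertical below 0.17 rad and angle between cup_holder's own z axis and vertical below 0.09 rad and height (world z) of cup_holder below 0.01 m and distance of cup_holder from where it was at the start of the episode below 0.04 m and distance of squat_cup_center from where it was at the start of the episode below 0.03 m and linear speed of paste_cup below 0.02 m/s); the robot touches nothing.
It fails at once if the paste cup is wedged into the holder, its cone squeezed by more than 90 N in all (a hard downward push) (contact force between paste_cup and cup_holder above 90 N).
It also fails if it takes over 40 s, if anything falls off the work surface, if the arm or the gripper's body presses on something with over 40 N, if the wrist force passes 120 N, or if a joint passes its speed limit or range.

### The arm

A 6-joint arm with a two-finger parallel gripper is mounted at the origin on a cart in front of the work surface, level with it; the furniture and walls round the work are solid. World frame = base frame: x ahead of the robot, y to its left, z up, the work surface at z = 0. Lengths are in m, angles in rad, forces in N, time in s.
With the tool pointing down it reaches from about 0.3 to 0.85 m from the base axis. Payload 4.2 kg.
Tool frame: the origin (TCP) lies at the very end of the fingers, on their centre line; the grasp point (between the pads) lies 19 mm behind it; y points along the fingers, x is the direction in which the jaws open and shut, and the axes are right-handed (so a half turn about y gives the same grasp; the last joint's range is limited). The gripper opens to 91 mm and grips with 3 to 60 N. Pads are 32 mm wide; open, the fingers measure 118 mm over their backs; the gripper's body (76 mm by 178 mm) begins 60 mm behind the grasp point.
Start: joints at [1.284, 0.32, 1.565, -0, 1.257, -0.02], TCP at [0.152, 0.555, 0.214] pointing down, gripper open.
Joint ranges: [-3.11, 3.11], [-0.84, 2.01], [0.21, 2.61], [-1.34, 4.49], [0.05, 2.63], [-2.56, 2.56]. Speed limits (rad/s): [2.57, 2.57, 3.14, 3.14, 3.14, 3.14].

### API

Orientations are given as a rotation vector (axis times angle).
In Python, from bench import sense, read_camera, close_job gives the robot as it stands.
- The arm moves only by the tool apply_moves, never from a script. Its argument "plan" is a list of rows, each a list of 2 entries, a list of its own where there are three numbers: the shift along the tool's x, y, z in mm, then the turn, a rotation vector about the tool's x, y, z in rad. A call has 1 to 12 rows; each row is the pose to reach, as a shift and turn from the pose measured when the call began, along the tool's axes at that moment; what a row does not reach only later rows make up. A row lasts 1/12 s, in which the tool goes at most 41.7 mm and 7.16 degrees, less where a joint would pass 70% of its speed; a pose out of reach is approached as far as the arm can. A call with a gripper value outside its range is refused whole. "grip" is the finger opening in mm, from 0 to 91.2, set as the call begins (left out, the last holds). The fingers move at their own pace and stop on an object; "newtons" is the grip in N (left out, the last holds). Time passes only in rows, so rows that repeat a pose let the fingers close. It gives the time, the measured TCP pose, the force and the opening at its end, in the units of the state.
- sense(): the state, without advancing time (a new reading comes with each control period).
- read_camera(name): name is "scene" or "top"; returns a dict with "pixels" (420x560x3 uint8, blue, green, red), "fov_y" (degrees; the focal length in pixels is half the picture's height over the tangent of half this angle, whatever the lens; pixels are square), "cx", "cy" (the principal point, pixels), "R" (3x3) and "t" (3): a world point X has camera coordinates R X + t. Camera axes: x right, y down, z forward; pixel columns grow to the right and rows downward; lengths in m; the calibration is good to about 2 mm. A picture is of the moment at which its call begins. There is no depth.
- close_job(): hands the job in, once; it reports no verdict.
The state is a dict: "t": time; "q": joint angles; "joint_vel": joint speeds; "effort": joint torques, N m; "position": TCP position; "eef_rot": TCP orientation; "force": force on the tool from outside, world axes, zero at the start; "moment": the same for the moment, N m; "grip_width": opening from 0.0 (shut) to 1.0 (fully open).
Only numpy, scipy, OpenCV 4.12 (cv2) and the standard library are available. Lean on these libraries where they do the work, as an engineer would, in place of code of your own. Each camera call takes 0.05 s, during which the arm holds its last target. There are 200 camera calls.

## Working session

There is one attempt and no reset: what is moved stays moved. The work goes in short steps, Python scripts to look and compute and a tool call to move; the robot and the scene stay as the last step left them, time stands still between calls to the robot, and variables do not carry over. Pictures are saved under pics/ and viewed, about 8 in all and at most 12, crops included, and the job is handed in when it is done.

Besides the shell and the picture viewer there is one more tool, called after "Call:" by a JSON object that holds its "op" and its "data", one argument or row to a line. apply_moves: Moves the arm, as the interface text tells. Its arguments: {"type":"object","properties":{"plan":{"type":"array","items":{"type":"array"}},"grip":{"type":"number"},"newtons":{"type":"number"}},"required":["plan"]}

```bash
mkdir -p pics
cat > h.py <<'E'
import numpy as np, cv2
from bench import sense, read_camera
def snap(name,fn):
    c=read_camera(name); cv2.imwrite('pics/'+fn,c['pixels']); np.save('pics/'+fn+'.npy',c,allow_pickle=True); return c
def load(fn): return np.load('pics/'+fn+'.npy',allow_pickle=True).item()
def F(c): return c['pixels'].shape[0]/2/np.tan(np.radians(c['fov_y'])/2)
def ray(c,u,v,z):
    R=np.array(c['R']);t=np.array(c['t']);o=-R.T@t
    d=R.T@np.array([(u-c['cx'])/F(c),(v-c['cy'])/F(c),1]); return o+d*(z-o[2])/d[2]
def proj(c,X):
    p=np.array(c['R'])@np.array(X)+np.array(c['t']); return np.array([c['cx'],c['cy']])+F(c)*p[:2]/p[2]
E
python3 - <<'E'
from h import *
for n in('top','scene'):
    c=snap(n,n+'1.png'); print(n,c['fov_y'],-np.array(c['R']).T@c['t'],c['R'])
s=sense();print(s)
a=cv2.imread('pics/top1.png');b=cv2.imread('pics/scene1.png')
E
```

```text
top 52.35482986643119 [0.31086337 0.01725529 1.07118028] [[-0.00408517 -0.99993208  0.01091579]
 [-0.98809767  0.00235775 -0.15380974]
 [ 0.15377355 -0.0114142  -0.98804019]]
scene 54.70428941355101 [ 0.06940367 -0.49842817  0.63628024] [[ 0.79665082 -0.60417137  0.01801159]
 [-0.38137621 -0.52554854 -0.76049386]
 [ 0.46893459  0.59897887 -0.64909527]]
{'t': 0.1, 'q': array([ 1.28399128e+00,  3.20266042e-01,  1.56556687e+00, -9.51127276e-06,
        1.25735763e+00, -2.00044221e-02]), 'joint_vel': array([ 2.12708357e-04, -1.56781844e-03, -3.09584061e-03, -2.52231992e-03,
       -8.03146079e-05, -1.77165603e-03]), 'effort': array([ 7.55320962e-04, -4.13329411e+01, -2.32511759e+01,  7.26930192e-02,
        4.22953838e-02, -4.51818858e-05]), 'position': array([0.15147631, 0.55423057, 0.21317865]), 'eef_rot': array([-1.32465087, -1.00951684,  1.0116552 ]), 'force': array([ 0.78371768, -0.08482608,  1.16390581]), 'moment': array([ 0.00372852, -0.01288834,  0.05012298]), 'grip_width': 0.9972399443385919}
```

View pics/top1.png

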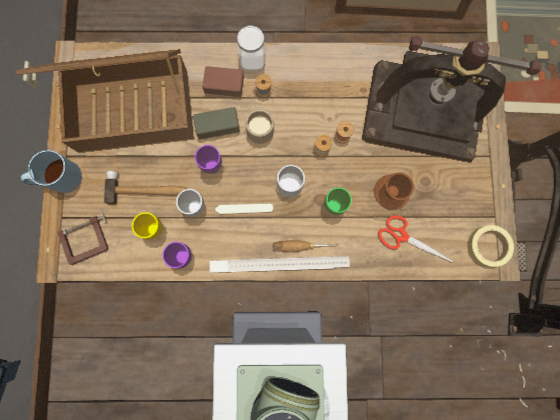

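View pics/scene1.png

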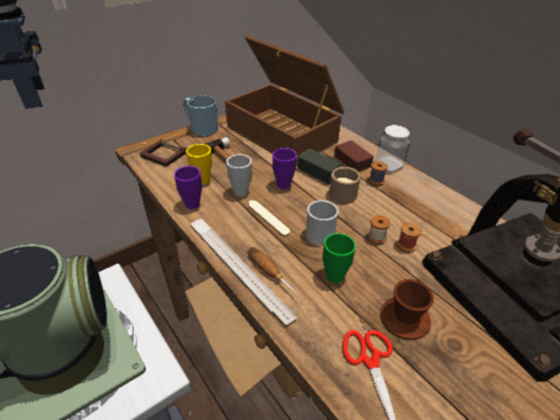

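Top view: paste cup at (190,202), squat cup at (290,180), holder at (397,188). The purple, yellow and green lookalikes are at (208,158), (177,255), (146,225) and (338,201). In the scene view the paste cup is at (239,175), the squat cup at (321,222) and the holder at (410,300).

Run:
```python
from h import *
out=[]
for fn,pts in(('top1.png',[(190,202),(397,188)]),('scene1.png',[(239,176),(409,305)])):
    p=load(fn)['pixels']
    out.append(np.hstack([cv2.resize(p[v-35:v+35,u-35:u+35],(380,380)[:2] if 0 else (300,300),interpolation=cv2.INTER_CUBIC) for u,v in pts]))
cv2.imwrite('pics/crop.png',np.vstack(out))
c=load('top1.png')
hsv=cv2.cvtColor(c['pixels'],cv2.COLOR_BGR2HSV)
# silver cups: low saturation
m=((hsv[...,1]<60)&(hsv[...,2]>60)).astype(np.uint8)
m=cv2.morphologyEx(m,cv2.MORPH_CLOSE,np.ones((5,5)))
n,l,st,ce=cv2.connectedComponentsWithStats(m)
for i in range(1,n):
    if st[i,4]>300: print(st[i],ce[i])
for u,v,z in((190,202,.095),(290,180,.075),(398,186,.072)): print(ray(c,u,v,z), ray(c,u+10,v,z))
```

```text
[    0     0    82   420 18568] [ 24.38194744 182.5667277 ]
[ 82   0  35  30 381] [100.56167979  11.98425197]
[122   0  46  30 413] [148.81355932  16.71186441]
[215   0  41  18 316] [238.41772152   5.69303797]
[ 197    0  113   71 2071] [256.43746982  39.82955094]
[ 479    0   81   82 4769] [521.20863913  36.53491298]
[405  42  59  28 953] [435.1930745   55.39979014]
[355  44  45  48 670] [378.57313433  61.44776119]
[ 371   77  114   81 6053] [432.78688254 115.94399471]
[505 102  55  12 519] [531.87668593 107.2504817 ]
[193 108  45  26 850] [215.28588235 120.45647059]
[248 117  23  18 306] [259.17320261 125.3496732 ]
[514 146  46  88 784] [541.51147959 197.65561224]
[277 164  28  33 738] [290.02845528 180.12466125]
[176 188  28  29 618] [189.59385113 202.14563107]
[215 203  58  11 511] [243.65949119 207.98434442]
[530 228  30  80 493] [550.60851927 269.36916836]
[517 243  27  37 539] [527.57699443 262.80148423]
[ 209  256  141   17 1734] [278.01557093 263.73356401]
[   48   307   333   113 19108] [236.19661922 370.97493197]
[369 311  37  26 415] [384.72771084 325.06024096]
[0.48277951 0.20748193 0.095     ] [0.48272944 0.18438146 0.095     ]
[ 0.53910314 -0.0253745   0.075     ] [ 0.53906531 -0.0492631   0.075     ]
[ 0.52466941 -0.28423931  0.072     ] [ 0.52462749 -0.3082823   0.072     ]
```

View pics/crop.png

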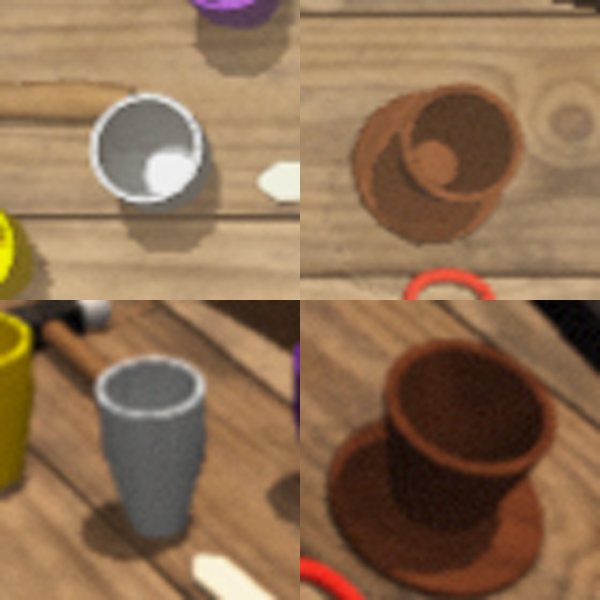

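The crop shows both cups standing upright. Paste-cup rim centre is about (189.3,201.5) in top and (239.2,161.1) in scene. Holder mouth is about (399.8,185.8) in top and (413.4,294.5) in scene.

```bash
cat >> h.py <<'E'
def tri(c1,p1,c2,p2):
    P=[np.diag([F(c),F(c),1])@np.c_[c['R'],c['t']] for c in(c1,c2)]
    q=[np.array(p,float)-[c['cx'],c['cy']] for c,p in((c1,p1),(c2,p2))]
    X=cv2.triangulatePoints(P[0],P[1],q[0],q[1]); return (X[:3]/X[3]).ravel()
E
python3 - <<'E'
from h import *
from scipy.spatial.transform import Rotation as Ro
a=load('top1.png');b=load('scene1.png')
for n,p,q,z in(('cup',(189.2,201.4),(239.1,161),.095),('holder',(399.8,185.8),(413.3,294.4),.072)):
    print(n,tri(a,p,b,q),ray(a,*p,z),ray(b,*q,z))
print('squat',ray(a,290,177,.075),'purple',ray(a,208,158,.095),ray(a,177,255,.095),'yellow',ray(a,146,225,.095),'green',ray(a,338,201,.095))
s=sense();print(Ro.from_rotvec(s['eef_rot']).as_matrix().round(3))
E
```

```text
cup [0.48543205 0.20887949 0.09456654] [0.4841936  0.20936822 0.095     ] [0.48643864 0.20778787 0.095     ]
holder [ 0.5256152  -0.28909786  0.07110517] [ 0.52515118 -0.28858981  0.072     ] [ 0.52527244 -0.28958606  0.072     ]
squat [ 0.54644024 -0.0254386   0.075     ] purple [0.58780941 0.16807342 0.095     ] [0.36071215 0.23360358 0.095     ] yellow [0.4294651 0.3066826 0.095    ] green [ 0.4843951  -0.13569228  0.095     ]
[[ 0.264 -0.    -0.965]
 [ 0.965 -0.002  0.264]
 [-0.002 -1.     0.   ]]
```

Call:
{"op": "apply_moves", "data": {
  "plan": [
    [[-10,0,-17],[0,0,0]],
    [[-30,0,-50],[0,0,0]],
    [[-52,0,-87],[0,0,0]],
    [[-74,0,-125],[0,0,0]],
    [[-97,0,-163],[0,0,0]],
    [[-120,0,-201],[0,0,0]],
    [[-142,0,-239],[0,0,0]],
    [[-164,0,-277],[0,0,0]],
    [[-187,0,-315],[0,0,0]],
    [[-210,0,-353],[0,0,0]],
    [[-230,0,-388],[0,0,0]],
    [[-245,0,-413],[0,0,0]]
  ],
  "grip": 91,
  "newtons": 15
}}

```text
t: 1.1
position: [0.4825, 0.2109, 0.2134]
eef_rot: [-1.324, -1.009, 1.012]
force: [0.6, 0.9, 0.4]
grip_width: 0.994
```

```bash
cat >> h.py <<'E'
from scipy.spatial.transform import Rotation as Ro
def to(X):
    s=sense();R=Ro.from_rotvec(s['eef_rot']).as_matrix()
    print('t',s['t'],'pos',s['position'].round(4),'toolmm',(R.T@(np.array(X)-s['position'])*1e3).round(1),'F',s['force'].round(1),'g',s['grip_width'],'yax',R[:,1].round(3),'xax',R[:,0].round(3),'q',s['q'].round(2))
E
python3 - <<'E'
from h import *
to([.485,.209,.057])
E
```

```text
t 1.1 pos [0.4825 0.2109 0.2134] toolmm [ -0.9 156.4  -3. ] F [0.6 0.9 0.4] g 0.9942786897641016 yax [-0.001 -0.002 -1.   ] xax [ 0.264  0.965 -0.002] q [ 0.39  0.24  1.67 -0.    1.23 -0.91]
```

Call:
{"op": "apply_moves", "data": {
  "plan": [
    [[-1,10,-3],[0,0,0]],
    [[-1,30,-3],[0,0,0]],
    [[-1,50,-3],[0,0,0]],
    [[-1,70,-3],[0,0,0]],
    [[-1,90,-3],[0,0,0]],
    [[-1,105,-3],[0,0,0]],
    [[-1,120,-3],[0,0,0]],
    [[-1,132,-3],[0,0,0]],
    [[-1,142,-3],[0,0,0]],
    [[-1,150,-3],[0,0,0]],
    [[-1,155,-3],[0,0,0]],
    [[-1,156,-3],[0,0,0]]
  ]
}}

```text
t: 2.1
position: [0.4845, 0.2089, 0.0565]
eef_rot: [-1.324, -1.008, 1.013]
force: [0.4, -0.2, -0.2]
grip_width: 1.001
```

Run:
```python
from h import *
to([.485,.209,.057]); c=snap('scene','s2.png'); d=snap('top','t2.png')
cv2.imwrite('pics/v2.png',np.hstack([cv2.resize(c['pixels'][80:260,140:340],(400,360)),cv2.resize(d['pixels'][100:280,90:290],(400,360))]))
```

```text
t 2.1 pos [0.4845 0.2089 0.0565] toolmm [ 0.3 -0.5 -0.4] F [ 0.4 -0.2 -0.2] g 1.0006289790291172 yax [-0.002 -0.002 -1.   ] xax [ 0.264  0.965 -0.003] q [ 0.39  0.4   1.89 -0.    0.86 -0.92]
```

View pics/v2.png

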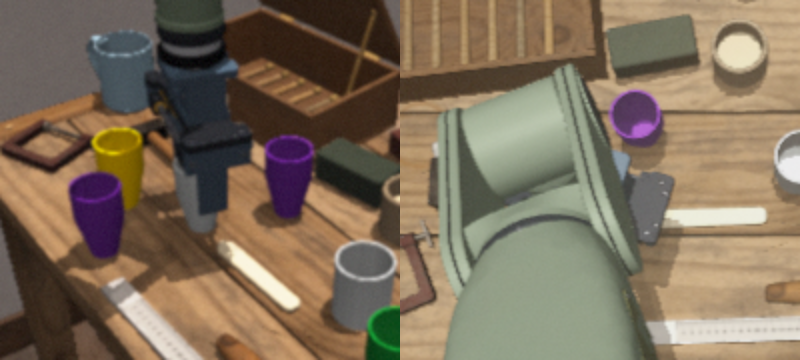

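The fingers straddle the paste cup, which is at about (195,200) in the left crop. Nothing has been touched. Closing.

Call:
{"op": "apply_moves", "data": {
  "plan": [
    [[0,0,0],[0,0,0]],
    [[0,0,0],[0,0,0]],
    [[0,0,0],[0,0,0]],
    [[0,0,0],[0,0,0]],
    [[0,0,0],[0,0,0]],
    [[0,0,0],[0,0,0]],
    [[0,0,0],[0,0,0]],
    [[0,0,0],[0,0,0]],
    [[0,0,0],[0,0,0]],
    [[0,0,0],[0,0,0]]
  ],
  "grip": 40,
  "newtons": 20
}}

```text
t: 3.03
position: [0.4854, 0.2092, 0.0577]
eef_rot: [-1.325, -1.01, 1.011]
force: [0.7, 1.3, 2.7]
grip_width: 0.644
```

Call:
{"op": "apply_moves", "data": {
  "plan": [
    [[0,-3,0],[0,0,0]],
    [[0,-10,0],[0,0,0]],
    [[0,-22,0],[0,0,0]],
    [[0,-36,0],[0,0,0]],
    [[0,-52,0],[0,0,0]],
    [[0,-68,0],[0,0,0]],
    [[0,-84,0],[0,0,0]],
    [[0,-100,0],[0,0,0]],
    [[0,-116,0],[0,0,0]],
    [[0,-130,0],[0,0,0]],
    [[0,-140,0],[0,0,0]],
    [[0,-145,0],[0,0,0]]
  ]
}}

```text
t: 4.03
position: [0.4857, 0.2094, 0.2042]
eef_rot: [-1.325, -1.011, 1.01]
force: [-0.0, -0.2, -1.8]
grip_width: 0.64
```

Run:
```python
from h import *
to([.5255,-.289,.20])
```

```text
t 4.0333 pos [0.4857 0.2094 0.2042] toolmm [-470.3    4.5 -169.9] F [-0.  -0.2 -1.8] g 0.6402652812583436 yax [ 0.002 -0.    -1.   ] xax [ 0.264  0.965 -0.   ] q [ 0.39  0.25  1.69 -0.    1.2  -0.92]
```

Call:
{"op": "apply_moves", "data": {
  "plan": [
    [[-9,0,-3],[0,0,0]],
    [[-25,0,-9],[0,0,0]],
    [[-47,0,-17],[0,0,0]],
    [[-70,0,-25],[0,0,0]],
    [[-94,0,-34],[0,0,0]],
    [[-117,0,-42],[0,0,0]],
    [[-141,0,-51],[0,0,0]],
    [[-164,0,-59],[0,0,0]],
    [[-188,0,-68],[0,0,0]],
    [[-210,0,-76],[0,0,0]],
    [[-226,0,-82],[0,0,0]],
    [[-235,0,-85],[0,0,0]]
  ]
}}

```text
t: 5.03
position: [0.5049, -0.0421, 0.2034]
eef_rot: [-1.325, -1.008, 1.01]
force: [-0.4, -0.1, -2.3]
grip_width: 0.643
```

Call:
{"op": "apply_moves", "data": {
  "plan": [
    [[-9,0,-3],[0,0,0]],
    [[-25,0,-9],[0,0,0]],
    [[-47,0,-17],[0,0,0]],
    [[-70,0,-25],[0,0,0]],
    [[-94,0,-34],[0,0,0]],
    [[-117,0,-42],[0,0,0]],
    [[-141,0,-51],[0,0,0]],
    [[-164,0,-59],[0,0,0]],
    [[-188,0,-68],[0,0,0]],
    [[-210,0,-76],[0,0,0]],
    [[-226,0,-82],[0,0,0]],
    [[-233,0,-85],[0,0,0]]
  ]
}}

```text
t: 6.03
position: [0.5248, -0.2912, 0.203]
eef_rot: [-1.325, -1.006, 1.009]
force: [0.1, 0.3, -1.7]
grip_width: 0.64
```

Run:
```python
from h import *
to([.5255,-.289,.20]); c=snap('scene','s3.png'); d=snap('top','t3.png')
cv2.imwrite('pics/v3.png',np.hstack([cv2.resize(c['pixels'][160:360,300:520],(440,400)),cv2.resize(d['pixels'][110:290,300:460],(356,400))]))
```

```text
t 6.0333 pos [ 0.5248 -0.2912  0.203 ] toolmm [ 2.3  3.  -0.1] F [ 0.1  0.3 -1.7] g 0.6397699316372403 yax [-0.001 -0.001 -1.   ] xax [ 0.267  0.964 -0.002] q [-0.52  0.37  1.52 -0.    1.25 -1.82]
```

View pics/v3.png

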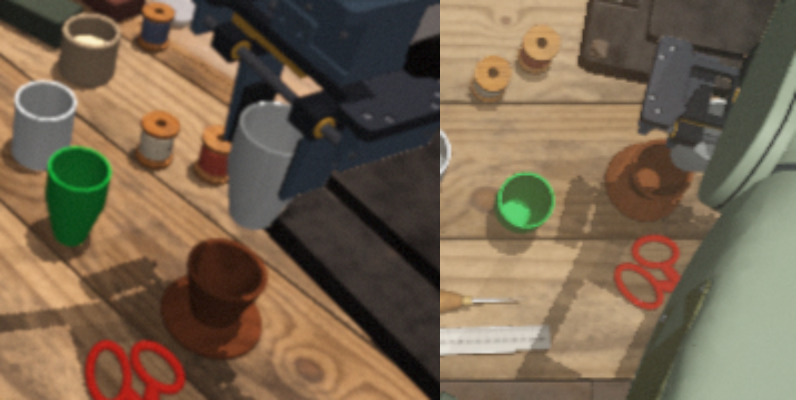

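Cup held upright, with its foot at crop (255,215) above the holder mouth at (228,270). Next I correct xy and lower until the foot is just above the rim.

Call:
{"op": "apply_moves", "data": {
  "plan": [
    [[2,5,0],[0,0,0]],
    [[2,15,0],[0,0,0]],
    [[2,26,0],[0,0,0]],
    [[2,37,0],[0,0,0]],
    [[2,47,0],[0,0,0]],
    [[2,54,0],[0,0,0]],
    [[2,59,0],[0,0,0]],
    [[2,60,0],[0,0,0]],
    [[2,60,0],[0,0,0]]
  ]
}}

```text
t: 6.88
position: [0.5252, -0.2879, 0.1427]
eef_rot: [-1.324, -1.007, 1.009]
force: [-0.2, 0.3, -2.1]
grip_width: 0.639
```

Run:
```python
from h import *
to([.5255,-.289,.094]); c=snap('scene','s4.png'); d=snap('top','t4.png')
s=sense()['position']
for X in ([s[0],s[1],s[2]-.0577],[s[0],s[1],s[2]-.0577+.055]): print('pred',proj(c,X))
print('crop origin 370,200 x6')
cv2.imwrite('pics/v4.png',np.hstack([cv2.resize(c['pixels'][230:330,360:470],None,fx=4,fy=4,interpolation=cv2.INTER_CUBIC),cv2.resize(d['pixels'][140:240,360:430],None,fx=4,fy=4,interpolation=cv2.INTER_CUBIC)]))
```

```text
t 6.8833 pos [ 0.5252 -0.2879  0.1427] toolmm [-1.  48.7 -0.6] F [-0.2  0.3 -2.1] g 0.639492259547653 yax [-0.002 -0.    -1.   ] xax [ 0.267  0.964 -0.001] q [-0.52  0.41  1.61 -0.    1.12 -1.82]
pred [414.61677173 288.71496132]
pred [422.34428747 267.25814246]
crop origin 370,200 x6
```

View pics/v4.png

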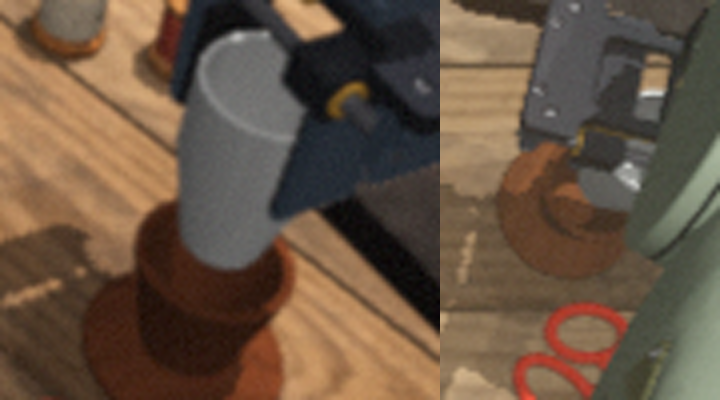

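Foot centre is about (416,291) px. The holder axis at that height projects to about (415,289), so they agree to roughly 2 mm. Lowering into the mouth.

Call:
{"op": "apply_moves", "data": {
  "plan": [
    [[-1,4,0],[0,0,0]],
    [[-1,10,0],[0,0,0]],
    [[-1,17,0],[0,0,0]],
    [[-1,24,0],[0,0,0]],
    [[-1,31,0],[0,0,0]],
    [[-1,37,0],[0,0,0]],
    [[-1,42,0],[0,0,0]],
    [[-1,46,0],[0,0,0]],
    [[-1,48,0],[0,0,0]],
    [[-1,48,0],[0,0,0]],
    [[-1,48,0],[0,0,0]]
  ]
}}

```text
t: 7.9
position: [0.5255, -0.2893, 0.0957]
eef_rot: [-1.326, -1.007, 1.008]
force: [-0.3, -0.6, -1.7]
grip_width: 0.64
```

Call:
{"op": "apply_moves", "data": {
  "plan": [
    [[0,1,0],[0,0,0]],
    [[0,2,0],[0,0,0]],
    [[0,3,0],[0,0,0]],
    [[0,4,0],[0,0,0]],
    [[0,5,0],[0,0,0]],
    [[0,6,0],[0,0,0]],
    [[0,6,0],[0,0,0]]
  ]
}}

```text
t: 8.48
position: [0.5253, -0.2892, 0.0894]
eef_rot: [-1.325, -1.007, 1.009]
force: [-0.6, 0.5, -1.8]
grip_width: 0.645
```

Call:
{"op": "apply_moves", "data": {
  "plan": [
    [[0,1,0],[0,0,0]],
    [[0,2,0],[0,0,0]],
    [[0,3,0],[0,0,0]],
    [[0,3,0],[0,0,0]]
  ]
}}

```text
t: 8.82
position: [0.5254, -0.2889, 0.0862]
eef_rot: [-1.325, -1.007, 1.008]
force: [0.2, 0.5, -1.1]
grip_width: 0.639
```

Call:
{"op": "apply_moves", "data": {
  "plan": [
    [[0,1,0],[0,0,0]],
    [[0,2,0],[0,0,0]],
    [[0,2,0],[0,0,0]]
  ]
}}

```text
t: 9.07
position: [0.5257, -0.2886, 0.0841]
eef_rot: [-1.325, -1.008, 1.007]
force: [1.0, 2.0, -1.3]
grip_width: 0.641
```

Call:
{"op": "apply_moves", "data": {
  "plan": [
    [[0,1,0],[0,0,0]],
    [[0,1,0],[0,0,0]],
    [[0,1,0],[0,0,0]]
  ]
}}

```text
t: 9.32
position: [0.5257, -0.2883, 0.083]
eef_rot: [-1.325, -1.008, 1.007]
force: [1.5, 2.6, -1.5]
grip_width: 0.642
```

Light side contact, at the expected seat height to about 1 mm. Letting go.

Call:
{"op": "apply_moves", "data": {
  "plan": [
    [[0,0,0],[0,0,0]],
    [[0,0,0],[0,0,0]],
    [[0,0,0],[0,0,0]],
    [[0,0,0],[0,0,0]],
    [[0,0,0],[0,0,0]],
    [[0,0,0],[0,0,0]],
    [[0,0,0],[0,0,0]],
    [[0,0,0],[0,0,0]]
  ],
  "grip": 91
}}

```text
t: 9.98
position: [0.5257, -0.2884, 0.083]
eef_rot: [-1.325, -1.008, 1.007]
force: [-0.1, -0.6, -0.2]
grip_width: 0.999
```

Call:
{"op": "apply_moves", "data": {
  "plan": [
    [[0,-3,0],[0,0,0]],
    [[0,-9,0],[0,0,0]],
    [[0,-17,0],[0,0,0]],
    [[0,-27,0],[0,0,0]],
    [[0,-38,0],[0,0,0]],
    [[0,-50,0],[0,0,0]],
    [[0,-64,0],[0,0,0]],
    [[0,-78,0],[0,0,0]],
    [[0,-92,0],[0,0,0]],
    [[0,-106,0],[0,0,0]],
    [[0,-116,0],[0,0,0]],
    [[0,-120,0],[0,0,0]]
  ]
}}

```text
t: 10.98
position: [0.5266, -0.2889, 0.2058]
eef_rot: [-1.329, -1.01, 1.006]
force: [0.7, -0.2, -0.1]
grip_width: 1.001
```

Call:
{"op": "apply_moves", "data": {
  "plan": [
    [[10,0,0],[0,0,0]],
    [[30,0,5],[0,0,0]],
    [[55,0,10],[0,0,0]],
    [[80,0,15],[0,0,0]],
    [[105,0,20],[0,0,0]],
    [[130,0,25],[0,0,0]],
    [[155,0,30],[0,0,0]],
    [[180,0,35],[0,0,0]],
    [[205,0,40],[0,0,0]],
    [[225,0,45],[0,0,0]],
    [[238,0,50],[0,0,0]],
    [[240,0,50],[0,0,0]]
  ]
}}

```text
t: 11.98
position: [0.5417, -0.0414, 0.2049]
eef_rot: [-1.325, -1.011, 1.009]
force: [0.4, -0.1, -0.0]
grip_width: 1.001
```

Run:
```python
from h import *
to([.5255,-.289,.2]); c=snap('scene','s5.png'); d=snap('top','t5.png')
for z in(.072,.1195): print(proj(c,[.5255,-.289,z]),proj(d,[.5255,-.289,z]))
cv2.imwrite('pics/v5.png',np.hstack([cv2.resize(c['pixels'][230:350,350:460],None,fx=4,fy=4,interpolation=cv2.INTER_CUBIC),cv2.resize(d['pixels'][140:260,360:440],None,fx=4,fy=4,interpolation=cv2.INTER_CUBIC)]))
```

```text
t 11.9833 pos [ 0.5417 -0.0414  0.2049] toolmm [-243.1    4.9  -49.9] F [ 0.4 -0.1 -0. ] g 1.0005344479324805 yax [ 0.002 -0.    -1.   ] xax [0.265 0.964 0.   ] q [-0.1   0.27  1.65  0.    1.21 -1.4 ]
[413.11586263 294.11850878] [399.96357455 185.65716613]
[419.58922395 276.20054934] [406.09401113 181.27656773]
```

View pics/v5.png

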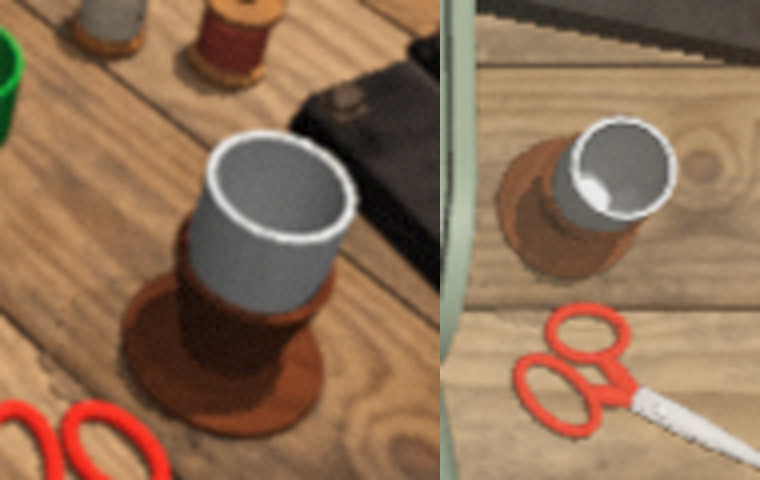

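View pics/t5.png

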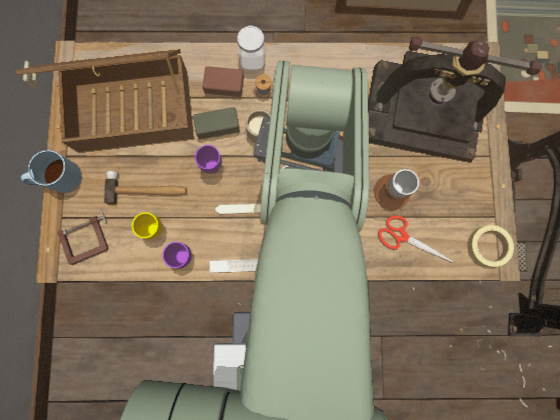

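Cup is seated upright. Its rim centre measures (420,276) in scene and (405.5,182) in top. Predicted for just seated were (419.6,276.2) and (406.1,181.3).

```bash
python3 -c "
from bench import close_job
print(close_job())"
```

```text
the job is handed in; nothing more can be done
None
```

The paste cup is sitting upright in the holder, and I handed the job in at about 12 s of the 40 s allowed. No verdict was reported.

- **What I did:** I gripped the cup across its band at 20 N, carried it over and lowered it about 47 mm into the mouth. I let go on light side contact of about 3 N and backed off.
- **Seat:** in both final pictures the cup's rim is within about 1 px (about 2 mm) of where it should be when just seated on the holder's axis.
- **Holder:** the holder showed no visible shift.
- **Clear of everything:** the gripper ended open at z = 0.205 m, with force readings near zero.
- **Not checked:** the squat cup was hidden under the arm in the last top picture. The carried cup's foot passed about 70 mm above its rim, and it was in its place in a picture taken after the carry, but I did not measure it again.
- **Small mismatch:** the side force near the seat suggests the cup was about 1 mm off centre. It went when I released the cup, which then centred itself.

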